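# Wind up and pin the tension wheel of a pull-down clothes rail

## Robot

A 6-joint arm with a two-finger parallel gripper is mounted at the origin on the work surface. World frame = base frame: x ahead of the robot, y to its left, z up, the work surface at z = 0. Lengths are in m, angles in degrees, forces in N, time in s.
With the tool pointing down it reaches from about 0.35 to 0.875 m from the base axis. Payload 4.2 kg.
Tool frame: the origin (TCP) lies at the very end of the fingers, on their centre line; the grasp point (between the pads) lies 19 mm behind it; z points along the fingers, y is the line along which they close (so a half turn about z gives the same grasp; the last joint's range is limited). The gripper opens to 87 mm and grips with 3 to 60 N. Pads are 19 mm wide; open, the fingers measure 117 mm over their backs; the gripper's body (75 mm by 190 mm) begins 51 mm behind the grasp point.
Start: joints at [88.843, 22.042, 0.453, 0, -68.411, -14.817], TCP at [0.172, 0.601, 0.223] pointing down, gripper open.
Joint ranges: [-179.83, 179.83], [-69.29, 118.12], [-61.27, 80.66], [-181.25, 117.63], [-171.15, -9.14], [-177.46, 177.46]. Speed limits (degrees/s): [159.86, 159.86, 180, 180, 180, 180].

## Interface

Orientations are given as a 3x3 rotation matrix whose columns are the frame's x, y, z axes.
In Python, from station import monitor, cams, ticket gives the robot as it stands.
- The arm moves only by the tool drive_tool, never from a script. Its argument "moves" is a list of rows, each an object with "delta_pos": the shift along the tool's x, y, z in mm, a list of three; "turn": the turn about the tool's z in rad; "claw": the opening, from 0 (shut) to 1 (fully open). A call has 1 to 12 rows; each row shifts and turns the commanded pose from where the row before left it, along the tool's axes as they then stand; what a row does not reach is not made up. A row lasts 1/8 s, in which the tool goes at most 62.5 mm and 10.7 degrees, less where a joint would pass 70% of its speed; a pose out of reach is approached as far as the arm can. A call is refused whole if a number of a shift passes 62.5 or a number of a turn 0.188, either way. A call with a gripper value outside its range is refused whole. The fingers move at their own pace and stop on an object; the grip force is fixed at half the most. Time passes only in rows, so rows that do not move let the fingers close. It gives the time, the measured TCP pose, the force, the opening and the grip force at its end, in the units of the state.
- monitor.sense(): the state, without advancing time (a new reading comes with each control period).
- cams.capture(name): name is "scene" or "top"; returns a dict with "color" (480x640x3 uint8, red, green, blue), "range_z" (480x640 float32, m along the optical axis (not along the pixel's ray), 0 where there is no reading), "vertical_fov" (degrees; the focal length in pixels is half the picture's height over the tangent of half this angle, whatever the lens; pixels are square), "cx", "cy" (the principal point, pixels), "extrinsics" (4x4, takes a point from camera to world coordinates). Camera axes: x right, y down, z forward; pixel columns grow to the right and rows downward; lengths in m; the calibration is good to about 2 mm. A picture is of the moment at which its call begins.
- ticket.finish_job(): hands the job in; it is judged then, once.
The state is a dict: "time_s": time; "joints": joint angles; "joint_velocities": joint speeds; "effort": joint torques, N m; "tcp_pos": TCP position; "ee_rot": TCP orientation; "wrist_force": force on the tool from outside, world axes, zero at the start; "moment": the same for the moment, N m; "gripper_width": opening from 0.0 (shut) to 1.0 (fully open); "gripper_force": force on a finger pad.
Only numpy, scipy, OpenCV 4.12 (cv2) and the standard library are available. Lean on these libraries where they do the work, as an engineer would, in place of code of your own. Each camera call takes 0.05 s, during which the arm holds its last target. There are 200 camera calls.

## Task

Take the red-headed locking pin out of its wooden stand, put it through the hole in the yellow patch of the blue sprung tension wheel, and with the pin turn the wheel anticlockwise (seen from above) against its spring, feeling gently for the hidden locking hole underneath. Let the pin drop in there, push it fully home until its red head sits on the wheel, and leave it holding the wheel wound. Work gently, never loading the unit with more than 40 N, and leave the polish tin, the brush and the cedar block where they are.

Things in the scene. Friction and masses are not known exactly. Their poses are not given: they have to be found in the camera images.
- unit: Drive unit of a pull-down clothes rail, fixed. Aluminium bed 235 x 200 x 12 mm. Origin on the worktop (z = 0) straight below the wheel's vertical axis; the bed reaches 97 mm before (-x), 138 mm behind (+x) and 100 mm to each side of it. A grey housing 42 x 120 mm in plan, 82 mm high, stands 114 mm behind the axis.
- wheel (a joint): Turn of the blue tension wheel, rad, growing anticlockwise seen from above; 0 unwound, stop at 1.25, starts at 0 to 0.1. A spring of 0.3 N m/rad pulls it back to 0, with 0.05 N m friction: 4 to 6 N at the hole where it locks. The hidden locking hole comes under the wheel's hole somewhere between 0.55 and 0.95, different each time.
- hub (a point): Point on the wheel's axis, 62 mm above the worktop, level with the wheel's flat top. Wheel: 176 mm diameter, underside 48 mm above the worktop; dark hub 48 mm wide, 66 mm high, brass axle end 72 mm high.
- ring_top (a point): Point on the wheel's axis, 46 mm above the worktop: height of the flat top of the dark steel lock ring, hidden under the wheel. The ring has one round locking hole, 12 mm diameter, 34 mm deep, 55 mm from the axis, in the path of the wheel's hole; it does not turn. Elsewhere the pin's tip slides on its flat top.
- wheel_hole (a point): Centre of the upper mouth of the through hole in the wheel's yellow patch, 62 mm above the worktop, 12.5 mm in diameter, 14 mm deep, 55 mm from the wheel's axis; moves with the wheel. At wheel angle 0 it lies at 2.6 rad, anticlockwise, from the unit's +x axis. Its lower mouth is 2 mm above the lock ring.
- pin: Locking pin, 82 mm long, 60 g: steel shank 10 mm diameter, 42 mm long, its foot chamfered over 3 mm to 6 mm diameter; above it a red cylindrical head 20 mm diameter, 40 mm high. Origin at the centre of the tip, z up along the pin. Starts upright in the stand, tip 4 mm above the worktop. Fully home in wheel and ring the tip is 20 mm above the worktop.
- pin_shoulder (a point): Centre of the underside of the pin's red head, 42 mm above the tip. A pin wedged between wheel and ring carries side loads of up to twice the spring's pull or more on top of what the robot presses, and all of it counts as load on the unit; side load also makes the pin slide stiffly in the wheel's hole (friction coefficient about 0.5 to 0.7).
- stand: Fixed wooden block 70 x 70 x 46 mm with a 12.5 mm through hole in the middle in which the pin stands, its head on the block's top. Origin at the centre of its underside, on the worktop.
- polish: Bystander: round green shoe polish tin, 68 mm diameter, 45 mm high, origin at the centre of its underside.
- brush: Bystander: clothes brush with wooden back, 130 x 45 x 36 mm, lying along its x, origin at the centre of its underside.
- cedar: Bystander: pale cedar block 90 x 50 x 30 mm, origin at the centre of its underside.

How it is judged (in metres and radians):
On the way, in this order (a step that is already met when the one before it is completed fails the run):
1. the pin is in the wheel's hole, before the wheel is wound (z of pin in the frame of unit below 0.056 m and horizontal distance between pin and wheel_hole below 0.005 m and value of joint wheel below 0.3 rad), for 0.1 s.
2. the wheel is turned against its spring with the pin in its hole (z of pin in the frame of unit below 0.06 m and horizontal distance between pin and wheel_hole below 0.008 m and value of joint wheel above 0.4 rad), for 0.1 s.
At the end, for the whole second after the job is handed in: The pin is fully home through wheel and lock ring (tip within 3.5 mm of its home height of 20 mm, head within 5 mm of the wheel's hole, tilted less than 0.2 rad), the wheel is held wound at more than 0.45 rad, and both are at rest (z of pin in the frame of unit below 0.0235 m and horizontal distance between pin_shoulder and wheel_hole below 0.005 m and angle between pin's own z axis and vertical below 0.2 rad and value of joint wheel above 0.45 rad and velocity of joint wheel between -0.1 and 0.1 rad/s and linear speed of pin below 0.02 m/s); the robot touches nothing.
It fails at once if more than 40 N between the pin and the unit (its bed, ring or wheel), summed over its contacts (contact force between pin and unit above 40 N).
It fails at once if more than 40 N between the robot's fingers and the unit (contact force between the fingers and unit above 40 N).
It fails at once if a bystander is moved by more than 20 mm (distance of any of polish, brush, cedar from where it was at the start of the episode above 0.02 m).
It also fails if it takes over 61 s, if anything falls off the work surface, if the arm or the gripper's body presses on something with over 40 N, if the wrist force passes 120 N, or if a joint passes its speed limit or range.

## Working session

There is one attempt and no reset: what is moved stays moved. The work goes in short steps, Python scripts to look and compute and a tool call to move; the robot and the scene stay as the last step left them, time stands still between calls to the robot, and variables do not carry over. Pictures are saved under pics/ and viewed, at most 10 in all, crops included, and the job is handed in when it is done.

Besides the shell and the picture viewer there is one more tool, called after "Call:" in YAML: its name, and indented under it one key for each argument. drive_tool: Moves the arm, as the interface text tells. Its arguments: {"type":"object","properties":{"moves":{"type":"array","items":{"type":"object","properties":{"delta_pos":{"type":"array","items":{"type":"number"}},"turn":{"type":"number"},"claw":{"type":"number"}}}}},"required":["moves"]}

```bash
mkdir -p pics; ls; cat > h.py <<'E'
import numpy as np, cv2
from station import monitor, cams, ticket
def cap(n):
    d=cams.capture(n); d['f']=240/np.tan(np.radians(d['vertical_fov'])/2); return d
def ray(d,u,v,z):
    E=np.array(d['extrinsics']); r=E[:3,:3]@np.array([(u-d['cx'])/d['f'],(v-d['cy'])/d['f'],1]); o=E[:3,3]
    return o+r*(z-o[2])/r[2]
def pts(d):
    E=np.array(d['extrinsics']); v,u=np.mgrid[:480,:640]; z=d['range_z']
    P=np.stack([(u-d['cx'])/d['f']*z,(v-d['cy'])/d['f']*z,z],-1)
    return P@E[:3,:3].T+E[:3,3]
def save(d,n): cv2.imwrite('pics/'+n,d['color'][:,:,::-1])
E
python3 - <<'E'
from h import *
for n in('scene','top'):
    d=cap(n); save(d,n+'1.png'); print(n,d['f'],d['cx'],d['cy'],np.round(d['extrinsics'],3).tolist())
print(monitor.sense())
E
```

```text
pics
scene 525.7752701718762 316.31110863306503 245.54728327849134 [[-0.869, 0.293, -0.399, 1.144], [0.495, 0.521, -0.696, 0.956], [0.004, -0.802, -0.598, 0.891], [0.0, 0.0, 0.0, 1.0]]
top 442.1356894742576 315.8004449730081 240.8766103400507 [[-0.005, -0.993, 0.119, 0.445], [-1.0, 0.004, -0.009, 0.007], [0.008, -0.119, -0.993, 1.43], [0.0, 0.0, 0.0, 1.0]]
{'time_s': 0.1, 'joints': array([ 8.88405745e+01,  2.20873582e+01,  3.87552477e-01, -2.54378504e-02,
       -6.84111471e+01, -1.48170281e+01]), 'joint_velocities': array([-0.00143337, -0.11689496,  0.16417841,  0.05765406, -0.01512794,
       -0.02204522]), 'effort': array([-5.70634020e-04, -3.91691566e+01,  1.87935412e+01,  4.23191205e+00,
        1.34942721e-02, -7.34186165e-05]), 'tcp_pos': array([0.17185634, 0.60034806, 0.22155773]), 'ee_rot': array([[ 9.61329827e-01, -2.75399271e-01, -4.51927117e-04],
       [-2.75399625e-01, -9.61327900e-01, -1.92770630e-03],
       [ 9.64387645e-05,  1.97762212e-03, -9.99998040e-01]]), 'wrist_force': array([-0.71464105, -0.02177037, -0.32153112]), 'moment': array([-0.00091768, -0.05664689,  0.06209123]), 'gripper_force': 0.0, 'gripper_width': 0.9985970789006928}
```

View pics/scene1.png

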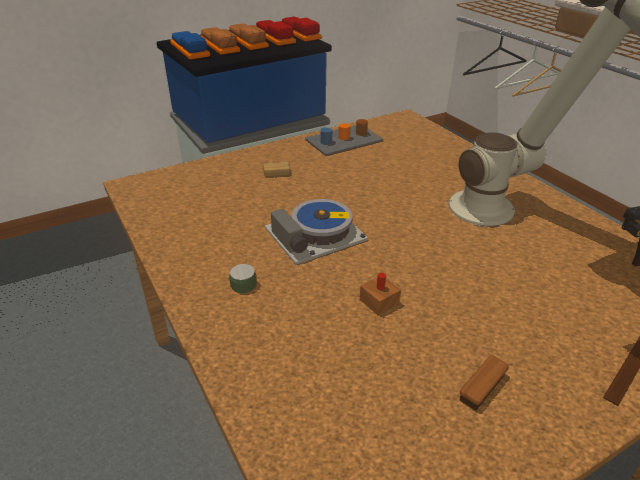

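View pics/top1.png

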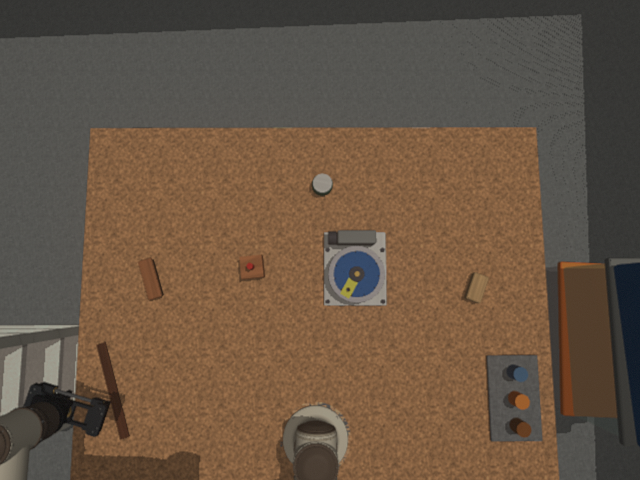

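The scene view shows the wheel at about (322,215) with its yellow patch at (340,215), and the red pin at (381,282). In the top view the wheel is at (356,273), its hole at about (348,290) and the pin at (250,267).

```bash
python3 - <<'E'
from h import *
for n in('scene','top'):
    d=cap(n); hsv=cv2.cvtColor(d['color'],cv2.COLOR_RGB2HSV); P=pts(d)
    x0,x1,y0,y1=(220,430,180,330) if n=='scene' else (220,400,220,320)
    roi=np.zeros((480,640),bool); roi[y0:y1,x0:x1]=1
    def blob(lo,hi,rng=None):
        m=((cv2.inRange(hsv,lo,hi)>0)&roi).astype(np.uint8)
        k,l,s,c=cv2.connectedComponentsWithStats(m); i=1+s[1:,4].argmax(); return l==i,c[i],s[i]
    def show(nm,m,z):
        v,u=np.nonzero(m); Q=P[m]; Q=Q[d['range_z'][m]>0]
        print(n,nm,'px',u.mean().round(1),v.mean().round(1),'n',m.sum(),'ray',ray(d,u.mean(),v.mean(),z).round(4),'depth med',np.median(Q,0).round(4),'zmax',Q[:,2].max().round(3))
    m,c,s=blob((0,200,60),(6,255,255)); show('red',m,.086)
    t=m&(P[...,2]>.081)
    if t.any(): show('redtop',t,.086)
    m,c,s=blob((22,150,90),(34,255,255)); show('yellow',m,.062)
    h=cv2.convexHull(np.argwhere(m)[:,::-1].astype(np.int32)); hm=np.zeros((480,640),np.uint8); cv2.fillConvexPoly(hm,h,1)
    g=cv2.cvtColor(d['color'],cv2.COLOR_RGB2GRAY); er=cv2.erode(hm,np.ones((5,5)))>0; show('hole',er&(g<70),.062)
    rect=cv2.minAreaRect(h); print('rect',rect)
    m,c,s=blob((105,120,40),(122,255,255)); 
    h=cv2.convexHull(np.argwhere(m)[:,::-1].astype(np.int32)); e=cv2.fitEllipse(h); print('blue ell',e,ray(d,*e[0],.062).round(4))
    if n=='top':
        big=cv2.resize(d['color'][225:315,230:400],(800,424),interpolation=cv2.INTER_CUBIC)
    else: big2=cv2.resize(d['color'][190:310,260:410],(640,512),interpolation=cv2.INTER_CUBIC)
    # bed corners/housing: long axis by depth
    hh=(P[...,2]>.074)&(P[...,2]<.09)&roi&(hsv[...,1]<90); show('housing',hh,.082)
    if hh.any():
        Q=P[hh][:,:2]; w,V=np.linalg.eigh(np.cov(Q.T)); print('house axis',V[:,1],np.sqrt(w))
cv2.imwrite('pics/a.png',big[:,:,::-1]);cv2.imwrite('pics/b.png',big2[:,:,::-1])
E
```

```text
scene red px 380.7 280.9 n 117 ray [0.5437 0.2143 0.086 ] depth med [0.5343 0.2026 0.0759] zmax 0.089
scene redtop px 381.2 276.1 n 47 ray [0.5324 0.2007 0.086 ] depth med [0.5315 0.1995 0.0853] zmax 0.089
scene yellow px 339.1 214.6 n 116 ray [ 0.4603 -0.1058  0.062 ] depth med [ 0.4607 -0.1054  0.0629] zmax 0.067<stdin>:11: RuntimeWarning: Mean of empty slice.
  ret = ret.dtype.type(ret / rcount)
  return _methods._mean(a, axis=axis, dtype=dtype,
  ret = um.true_divide(
Traceback (most recent call last):
ValueError: zero-size array to reduction operation maximum which has no identity
```

```bash
cat > meas.py <<'E'
from h import *
def run(tag):
  for n in('scene','top'):
    d=cap(n); hsv=cv2.cvtColor(d['color'],cv2.COLOR_RGB2HSV); P=pts(d)
    x0,x1,y0,y1=(220,430,180,330) if n=='scene' else (220,400,220,320)
    roi=np.zeros((480,640),bool); roi[y0:y1,x0:x1]=1
    def blob(lo,hi):
        m=((cv2.inRange(hsv,lo,hi)>0)&roi).astype(np.uint8)
        k,l,s,c=cv2.connectedComponentsWithStats(m)
        return l==1+s[1:,4].argmax() if k>1 else m>0
    def show(nm,m,z):
        if not m.any(): print(n,nm,'none'); return
        v,u=np.nonzero(m); Q=P[m]
        print(n,nm,'px',u.mean().round(1),v.mean().round(1),'n',m.sum(),'ray',ray(d,u.mean(),v.mean(),z).round(4),'med',np.median(Q,0).round(4),'zmax',Q[:,2].max().round(3))
    m=blob((0,200,60),(6,255,255)); show('red',m,.066); show('redtop',m&(P[...,2]>.081),.086)
    m=blob((22,150,90),(34,255,255)); show('yellow',m,.062)
    h=cv2.convexHull(np.argwhere(m)[:,::-1].astype(np.int32)); hm=np.zeros((480,640),np.uint8); cv2.fillConvexPoly(hm,h,1)
    V=hsv[...,2].astype(float); er=cv2.erode(hm,np.ones((3,3)))>0
    w=np.clip(np.median(V[m])-15-V,0,None)*er; v,u=np.mgrid[:480,:640]
    if w.sum(): print('hole',(w>0).sum(),(w*u).sum()/w.sum(),(w*v).sum()/w.sum(),ray(d,(w*u).sum()/w.sum(),(w*v).sum()/w.sum(),.062).round(4))
    m=blob((105,120,40),(122,255,255))
    h=cv2.convexHull(np.argwhere(m)[:,::-1].astype(np.int32)); e=cv2.fitEllipse(h); print('blue ell',np.round(e[0],1),np.round(e[1],1),ray(d,*e[0],.062).round(4))
    hh=(P[...,2]>.074)&(P[...,2]<.09)&roi&(hsv[...,1]<90); show('housing',hh,.082)
    if hh.any():
        Q=P[hh][:,:2]; w,A=np.linalg.eigh(np.cov(Q.T)); print('house axis',A[:,1],np.sqrt(12*w))
    c=d['color'][225:315,230:400] if n=='top' else d['color'][190:310,260:410]
    cv2.imwrite(f'pics/{n}{tag}.png',cv2.resize(c,None,fx=4.5,fy=4.5,interpolation=cv2.INTER_CUBIC)[:,:,::-1])
if __name__=='__main__':
    import sys; run(sys.argv[1])
E
python3 meas.py a
```

```text
scene red px 380.7 280.8 n 116 ray [0.5286 0.1957 0.066 ] med [0.5337 0.2028 0.0741] zmax 0.09
scene redtop px 381.2 275.7 n 43 ray [0.5316 0.1993 0.086 ] med [0.5321 0.1987 0.086 ] zmax 0.09
scene yellow px 339.1 214.6 n 116 ray [ 0.4603 -0.1058  0.062 ] med [ 0.4609 -0.106   0.0629] zmax 0.891
hole 13 340.51715039577834 214.58047493403694 [ 0.4568 -0.1037  0.062 ]
blue ell [321.2 215.2] [26.2 48.1] [ 0.5066 -0.128   0.062 ]
scene housing px 286.1 221.6 n 417 ray [ 0.6219 -0.1213  0.082 ] med [ 0.6226 -0.1203  0.0826] zmax 0.088
house axis [-0.00190047  0.99999819] [0.04252452 0.12271745]
top red none
top redtop none
top yellow px 348.7 287.4 n 125 ray [ 0.4634 -0.106   0.062 ] med [ 0.4647 -0.1068  0.0633] zmax 0.069
hole 21 347.69515011547344 289.1547344110854 [ 0.4581 -0.1028  0.062 ]
blue ell [356.4 273.7] [43.7 44. ] [ 0.5055 -0.1303  0.062 ]
top housing px 356.1 236.2 n 506 ray [ 0.6198 -0.1292  0.082 ] med [ 0.62   -0.1289  0.083 ] zmax 0.09
house axis [0.00511353 0.99998693] [0.04065092 0.11915216]
```

View pics/topa.png

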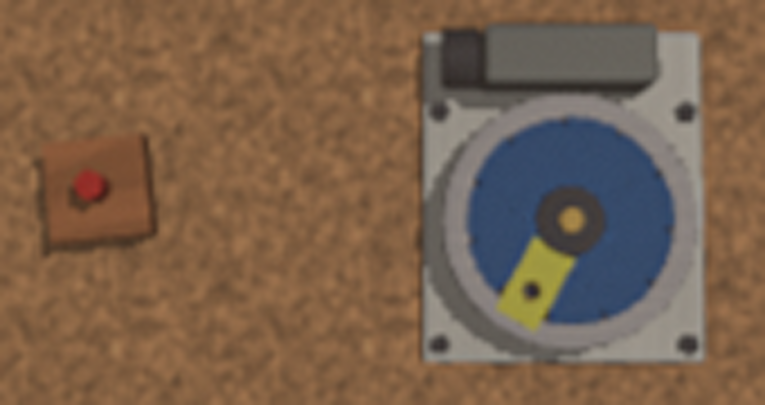

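The top crop shows the hole at crop (532,290), which is px (348,289), the hub at px (357,274) and the pin head at px (250,266). Hub to hole measures 54.9 mm (nominal 55), the unit yaw is about 0 and the wheel angle about 0.05. Next I move above the pin.

Call:
drive_tool:
  moves:
    - {"delta_pos": [41.5, 25.9, 5], "turn": 0, "claw": 1}
    - {"delta_pos": [41.5, 25.9, 5], "turn": 0, "claw": 1}
    - {"delta_pos": [41.5, 25.9, 5], "turn": 0, "claw": 1}
    - {"delta_pos": [41.5, 25.9, 5], "turn": 0, "claw": 1}
    - {"delta_pos": [41.5, 25.9, 5], "turn": 0, "claw": 1}
    - {"delta_pos": [41.5, 25.9, 5], "turn": 0, "claw": 1}
    - {"delta_pos": [41.5, 25.9, 5], "turn": 0, "claw": 1}
    - {"delta_pos": [41.5, 25.9, 5], "turn": 0, "claw": 1}
    - {"delta_pos": [41.5, 25.9, 5], "turn": 0, "claw": 1}
    - {"delta_pos": [41.5, 25.9, 5], "turn": 0, "claw": 1}
    - {"delta_pos": [41.5, 25.9, 5], "turn": 0, "claw": 1}
    - {"delta_pos": [0, 0, 0], "turn": 0, "claw": 1}

```text
time_s: 1.75
tcp_pos: [0.5337, 0.1988, 0.1666]
ee_rot: [[0.96, -0.28, -0.001], [-0.28, -0.96, -0.001], [-0.001, 0.001, -1.0]]
wrist_force: [-0.4, 0.8, -1.0]
gripper_width: 1.0
gripper_force: 0.0
```

```bash
python3 - <<'E'
from h import *
d=cams.capture('top'); d['f']=240/np.tan(np.radians(d['vertical_fov'])/2)
im=cv2.imread('pics/top1.png')[:,:,::-1].astype(int); m=np.zeros((480,640),bool)
m[255:280,238:265]=((im[...,0]>2.2*im[...,1])&(im[...,0]>90)&(im[...,1]<60))[255:280,238:265]
v,u=np.nonzero(m); print(m.sum(),u.mean(),v.mean(),[ray(d,u.mean(),v.mean(),z).round(4) for z in(.066,.086)])
d2=cap('scene'); save(d2,'c.png'); cv2.imwrite('pics/c.png',cv2.resize(d2['color'][200:330,300:460],None,fx=4.5,fy=4.5)[:,:,::-1])
E
```

```text
33 249.57575757575756 265.6666666666667 [array([0.5316, 0.1991, 0.066 ]), array([0.5303, 0.1963, 0.086 ])]
```

View pics/c.png

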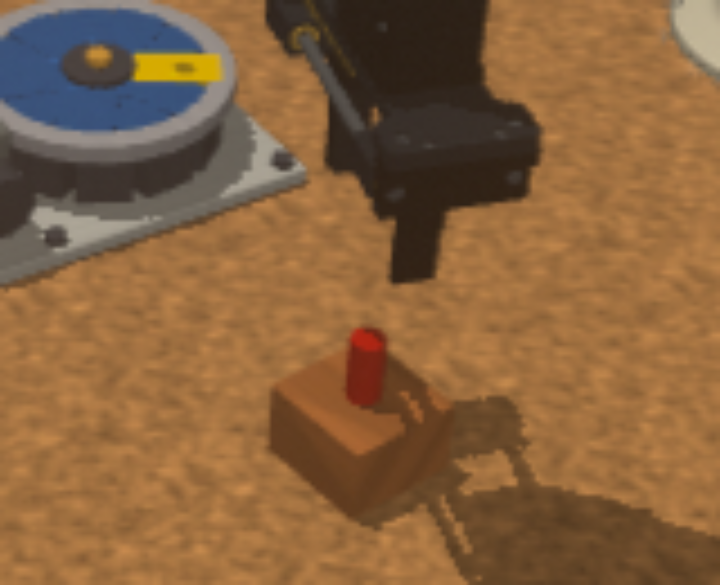

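The crop shows the gripper standing clear above the pin, whose head is at crop (367,365). The pin centre is about (0.531, 0.1975). I go down and grip.

Call:
drive_tool:
  moves:
    - {"delta_pos": [-2.2, 2, 25], "claw": 1}
    - {"delta_pos": [0, 0, 27], "claw": 0.7}
    - {"delta_pos": [0, 0, 27], "claw": 0.6}
    - {"delta_pos": [0, 0, 27], "claw": 0.5}
    - {"delta_pos": [0, 0, 0], "claw": 0.4}
    - {"delta_pos": [0, 0, 0], "claw": 0}
    - {"delta_pos": [0, 0, 0], "claw": 0}
    - {"delta_pos": [0, 0, 0], "claw": 0}
    - {"delta_pos": [0, 0, 0], "claw": 0}
    - {"delta_pos": [0, 0, 0], "claw": 0}

```text
invalid input
```

Call:
drive_tool:
  moves:
    - {"delta_pos": [-2.2, 2, 25], "turn": 0, "claw": 1}
    - {"delta_pos": [0, 0, 27], "turn": 0, "claw": 0.7}
    - {"delta_pos": [0, 0, 27], "turn": 0, "claw": 0.6}
    - {"delta_pos": [0, 0, 27], "turn": 0, "claw": 0.5}
    - {"delta_pos": [0, 0, 0], "turn": 0, "claw": 0.4}
    - {"delta_pos": [0, 0, 0], "turn": 0, "claw": 0}
    - {"delta_pos": [0, 0, 0], "turn": 0, "claw": 0}
    - {"delta_pos": [0, 0, 0], "turn": 0, "claw": 0}
    - {"delta_pos": [0, 0, 0], "turn": 0, "claw": 0}
    - {"delta_pos": [0, 0, 0], "turn": 0, "claw": 0}

```text
time_s: 3.1
tcp_pos: [0.53, 0.1999, 0.0622]
ee_rot: [[0.961, -0.275, 0.0], [-0.275, -0.961, -0.0], [0.0, -0.0, -1.0]]
wrist_force: [-0.9, -0.3, 3.9]
gripper_width: 0.224
gripper_force: 29.8
```

Gripped: width 19.5 mm and TCP 16 mm above the shoulder. I lift.

Call:
drive_tool:
  moves:
    - {"delta_pos": [0, 0, -15], "turn": 0, "claw": 0}
    - {"delta_pos": [0, 0, -25], "turn": 0, "claw": 0}
    - {"delta_pos": [0, 0, -30], "turn": 0, "claw": 0}
    - {"delta_pos": [0, 0, -20], "turn": 0, "claw": 0}
    - {"delta_pos": [0, 0, 0], "turn": 0, "claw": 0}
    - {"delta_pos": [0, 0, 0], "turn": 0, "claw": 0}

```text
time_s: 3.85
tcp_pos: [0.5292, 0.1998, 0.1509]
ee_rot: [[0.961, -0.276, -0.001], [-0.276, -0.961, -0.0], [-0.001, 0.001, -1.0]]
wrist_force: [-1.3, 0.5, -0.5]
gripper_width: 0.223
gripper_force: 29.8
```

```bash
python3 - <<'E'
from h import *
s=monitor.sense(); print(s['tcp_pos'],s['ee_rot'].round(4).tolist(),s['wrist_force'],s['moment'])
E
```

```text
[0.5291503  0.19976334 0.15087606] [[0.9613, -0.2756, -0.0013], [-0.2756, -0.9613, -0.0003], [-0.0012, 0.0007, -1.0]] [-1.29098346  0.48744516 -0.47807106] [-0.04042807  0.01745008 -0.02799281]
```

Call:
drive_tool:
  moves:
    - {"delta_pos": [1.8, 25, 0], "turn": 0, "claw": 0}
    - {"delta_pos": [1.8, 40, 0], "turn": 0, "claw": 0}
    - {"delta_pos": [1.8, 45, 0], "turn": 0, "claw": 0}
    - {"delta_pos": [1.8, 45, 0], "turn": 0, "claw": 0}
    - {"delta_pos": [1.8, 45, 0], "turn": 0, "claw": 0}
    - {"delta_pos": [1.8, 45, 0], "turn": 0, "claw": 0}
    - {"delta_pos": [1.8, 41, 0], "turn": 0, "claw": 0}
    - {"delta_pos": [1.8, 25, 0], "turn": 0, "claw": 0}
    - {"delta_pos": [0, 0, 8], "turn": 0, "claw": 0}
    - {"delta_pos": [0, 0, 8], "turn": 0, "claw": 0}
    - {"delta_pos": [0, 0, 0], "turn": 0, "claw": 0}

```text
time_s: 5.22
tcp_pos: [0.4573, -0.1025, 0.1344]
ee_rot: [[0.962, -0.274, -0.003], [-0.274, -0.962, -0.0], [-0.003, 0.001, -1.0]]
wrist_force: [0.4, 0.1, -0.3]
gripper_width: 0.217
gripper_force: 29.8
```

```bash
python3 - <<'E'
from h import *
s=monitor.sense(); print(s['tcp_pos'],s['wrist_force'])
d=cap('scene'); np.save('d.npy',d,allow_pickle=True)
cv2.imwrite('pics/e.png',cv2.resize(d['color'][160:250,270:390],None,fx=6,fy=6,interpolation=cv2.INTER_CUBIC)[:,:,::-1])
E
```

```text
[ 0.45726369 -0.10249404  0.13439059] [ 0.41050734  0.07070535 -0.26507091]
```

View pics/e.png

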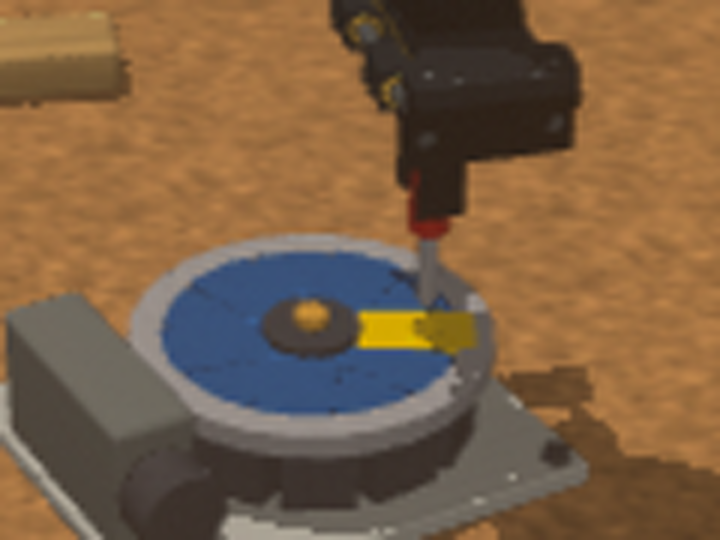

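```bash
python3 - <<'E'
from h import *
d=np.load('d.npy',allow_pickle=True).item(); E=np.linalg.inv(d['extrinsics'])
def pr(p): q=E[:3,:3]@p+E[:3,3]; return (q[:2]/q[2]*d['f']+[d['cx'],d['cy']]).round(2)
x,y,_=monitor.sense()['tcp_pos']
for z in(.0764,.1,.11,.1184): print(z,'tcp',pr(np.array([x,y,z])),'hole',pr(np.array([.4575,-.1033,z])))
c=d['color'].astype(int)
for v in range(196,213): print(v,[tuple(c[v,u]) for u in range(338,347)])
im=cv2.imread('pics/scene1.png')[:,:,::-1]
print('hole V'); print(im[210:220,330:352].max(2))
E
```

```text
0.0764 tcp [340.62 210.65] hole [340.54 210.47]
0.1 tcp [340.88 203.61] hole [340.8  203.43]
0.11 tcp [340.99 200.59] hole [340.92 200.41]
0.1184 tcp [341.09 198.03] hole [341.01 197.85]
196 [(np.int64(105), np.int64(46), np.int64(30)), (np.int64(68), np.int64(35), np.int64(26)), (np.int64(60), np.int64(35), np.int64(26)), (np.int64(72), np.int64(35), np.int64(25)), (np.int64(71), np.int64(34), np.int64(23)), (np.int64(73), np.int64(35), np.int64(26)), (np.int64(98), np.int64(50), np.int64(32)), (np.int64(148), np.int64(96), np.int64(57)), (np.int64(166), np.int64(117), np.int64(68))]
197 [(np.int64(112), np.int64(46), np.int64(30)), (np.int64(108), np.int64(35), np.int64(26)), (np.int64(111), np.int64(34), np.int64(23)), (np.int64(115), np.int64(37), np.int64(26)), (np.int64(113), np.int64(35), np.int64(24)), (np.int64(109), np.int64(36), np.int64(25)), (np.int64(110), np.int64(50), np.int64(32)), (np.int64(140), np.int64(91), np.int64(53)), (np.int64(159), np.int64(112), np.int64(65))]
198 [(np.int64(128), np.int64(65), np.int64(40)), (np.int64(111), np.int64(36), np.int64(26)), (n
[... 6287 characters left out ...]
0 201 200 201 201 202 202 202
  193 144 143 145]
 [176 204 204 204 205 204 205 204 205 203 198 202 204 205 204 204 205 204
  197 155 145 143]
 [147 204 204 204 204 204 205 203 185 148 139 143 163 202 205 205 205 204
  197 156 142 144]
 [169 204 205 204 204 205 204 205 195 149 136 137 142 180 204 205 205 205
  199 169 144 143]
 [203 205 205 204 204 204 204 204 203 200 186 185 187 204 204 204 205 205
  199 170 144 144]
 [204 204 204 204 205 205 204 205 204 204 204 204 204 204 205 205 205 205
  200 169 144 141]
 [114 115 115 114 114 114 116 115 110  92  92  93  90  94 126 142 146 148
  148 146 145 140]
 [117 117 118 117 118 117 117 117 117 116 115 115 115 115 110 100 145 145
  145 144 142 125]]
```

The crop shows the pin tip at px (341,210.5), directly over the hole: the shank column matches the prediction for the TCP. I lower it gently.

Call:
drive_tool:
  moves:
    - {"delta_pos": [0, 0.8, 6], "turn": 0, "claw": 0}
    - {"delta_pos": [0, 0, 6], "turn": 0, "claw": 0}
    - {"delta_pos": [0, 0, 1.5], "turn": 0, "claw": 0}
    - {"delta_pos": [0, 0, 1.5], "turn": 0, "claw": 0}
    - {"delta_pos": [0, 0, 1.5], "turn": 0, "claw": 0}
    - {"delta_pos": [0, 0, 1], "turn": 0, "claw": 0}
    - {"delta_pos": [0, 0, 0], "turn": 0, "claw": 0}

```text
time_s: 6.15
tcp_pos: [0.458, -0.1036, 0.1183]
ee_rot: [[0.961, -0.275, 0.001], [-0.275, -0.961, 0.0], [0.001, -0.0, -1.0]]
wrist_force: [0.1, 1.6, 0.3]
gripper_width: 0.224
gripper_force: 29.8
```

Call:
drive_tool:
  moves:
    - {"delta_pos": [0, 0, 2], "turn": 0, "claw": 0}
    - {"delta_pos": [0, 0, 2], "turn": 0, "claw": 0}
    - {"delta_pos": [0, 0, 1.5], "turn": 0, "claw": 0}
    - {"delta_pos": [0, 0, 1.5], "turn": 0, "claw": 0}
    - {"delta_pos": [0, 0, 0], "turn": 0, "claw": 0}

```text
time_s: 6.78
tcp_pos: [0.4575, -0.1037, 0.1107]
ee_rot: [[0.961, -0.275, -0.001], [-0.275, -0.961, 0.0], [-0.001, 0.0, -1.0]]
wrist_force: [-0.2, 1.7, -1.5]
gripper_width: 0.223
gripper_force: 29.8
```

Call:
drive_tool:
  moves:
    - {"delta_pos": [0, 0, 1.5], "turn": 0, "claw": 0}
    - {"delta_pos": [0, 0, 1.5], "turn": 0, "claw": 0}
    - {"delta_pos": [0, 0, 1], "turn": 0, "claw": 0}
    - {"delta_pos": [0, 0, 1], "turn": 0, "claw": 0}
    - {"delta_pos": [0, 0, 1], "turn": 0, "claw": 0}
    - {"delta_pos": [0, 0, 0], "turn": 0, "claw": 0}

```text
time_s: 7.52
tcp_pos: [0.4577, -0.1037, 0.1049]
ee_rot: [[0.961, -0.275, -0.0], [-0.275, -0.961, 0.0], [-0.0, 0.0, -1.0]]
wrist_force: [-0.3, 2.1, -0.5]
gripper_width: 0.22
gripper_force: 29.8
```

Step 1 is met: the tip is at about 47 mm, just above the ring. I work out the arc in tool axes.

```bash
cat > arc.py <<'E'
from h import *
import sys
hub=np.array([.5062,-.1292]); s=monitor.sense(); R=s['ee_rot']
p=s['tcp_pos'][:2]-hub; a=np.arctan2(p[1],p[0])%(2*np.pi); print('ang',a,'wheel',a-2.6,'r',np.hypot(*p),'z',s['tcp_pos'][2],s['wrist_force'].round(1))
u=p/np.hypot(*p); f=s['wrist_force'][:2]; print('F radial',f@u,'F tang',f@[-u[1],u[0]])
st,n=float(sys.argv[1]),int(sys.argv[2]); a0=float(sys.argv[3])+2.6 if len(sys.argv)>3 else a
for i in range(n):
    A=a0+i*st; B=A+st; D=.055*np.array([np.cos(B)-np.cos(A),np.sin(B)-np.sin(A)])*1e3
    print(i,(B-2.6).round(3),(D@R[:2,:2]).round(2))
E
python3 arc.py .045 21
```

```text
ang 2.6571004403897103 wheel 0.05710044038971018 r 0.05477405772519328 z 0.10491197412722905 [-0.3  2.1 -0.5]
F radial 1.2266233570884053 F tang -1.7208579694552932
0 0.102 [-0.45  2.43]
1 0.147 [-0.34  2.45]
2 0.192 [-0.23  2.46]
3 0.237 [-0.12  2.47]
4 0.282 [-0.01  2.47]
5 0.327 [0.1  2.47]
6 0.372 [0.21 2.47]
7 0.417 [0.33 2.45]
8 0.462 [0.44 2.44]
9 0.507 [0.54 2.41]
10 0.552 [0.65 2.39]
11 0.597 [0.76 2.36]
12 0.642 [0.86 2.32]
13 0.687 [0.97 2.28]
14 0.732 [1.07 2.23]
15 0.777 [1.17 2.18]
16 0.822 [1.27 2.13]
17 0.867 [1.36 2.07]
18 0.912 [1.45 2.  ]
19 0.957 [1.54 1.94]
20 1.002 [1.63 1.87]
```

Call:
drive_tool:
  moves:
    - {"delta_pos": [-0.45, 2.4, 0], "turn": 0, "claw": 0}
    - {"delta_pos": [-0.35, 2.45, 0], "turn": 0, "claw": 0}
    - {"delta_pos": [-0.2, 2.45, 0], "turn": 0, "claw": 0}
    - {"delta_pos": [-0.1, 2.5, 0], "turn": 0, "claw": 0}
    - {"delta_pos": [0, 2.5, 0], "turn": 0, "claw": 0}
    - {"delta_pos": [0, 0, 0], "turn": 0, "claw": 0}

```text
time_s: 8.28
tcp_pos: [0.4532, -0.1155, 0.105]
ee_rot: [[0.961, -0.275, -0.0], [-0.275, -0.961, -0.0], [-0.0, 0.0, -1.0]]
wrist_force: [0.5, 1.9, -0.9]
gripper_width: 0.222
gripper_force: 29.8
```

```bash
python3 arc.py .045 1|head -2
```

```text
ang 2.8885842248737683 wheel 0.2885842248737682 r 0.05473371320185472 z 0.10504677992078242 [ 0.5  1.9 -0.9]
F radial 0.029215681330303563 F tang -1.9903288395953749
```

Call:
drive_tool:
  moves:
    - {"delta_pos": [0.1, 2.5, 0], "turn": 0, "claw": 0}
    - {"delta_pos": [0.2, 2.5, 0], "turn": 0, "claw": 0}
    - {"delta_pos": [0.35, 2.45, 0], "turn": 0, "claw": 0}
    - {"delta_pos": [0.45, 2.4, 0], "turn": 0, "claw": 0}
    - {"delta_pos": [0.3, 1.5, 0], "turn": 0, "claw": 0}
    - {"delta_pos": [0, 0, 0], "turn": 0, "claw": 0}

```text
time_s: 9.02
tcp_pos: [0.4515, -0.1267, 0.105]
ee_rot: [[0.961, -0.275, -0.0], [-0.275, -0.961, -0.0], [-0.0, 0.0, -1.0]]
wrist_force: [0.2, 3.5, -0.1]
gripper_width: 0.223
gripper_force: 29.8
```

```bash
python3 arc.py .02 25
```

```text
ang 3.095932130164748 wheel 0.49593213016474813 r 0.05473523573094837 z 0.10502772520247088 [ 0.2  3.5 -0.1]
F radial -0.036636310553517036 F tang -3.507408061945103
0 0.516 [0.26 1.07]
1 0.536 [0.29 1.06]
2 0.556 [0.31 1.06]
3 0.576 [0.33 1.05]
4 0.596 [0.35 1.04]
5 0.616 [0.37 1.04]
6 0.636 [0.39 1.03]
7 0.656 [0.41 1.02]
8 0.676 [0.43 1.01]
9 0.696 [0.45 1.  ]
10 0.716 [0.47 0.99]
11 0.736 [0.49 0.98]
12 0.756 [0.51 0.97]
13 0.776 [0.53 0.96]
14 0.796 [0.55 0.95]
15 0.816 [0.57 0.94]
16 0.836 [0.59 0.93]
17 0.856 [0.61 0.92]
18 0.876 [0.62 0.91]
19 0.896 [0.64 0.89]
20 0.916 [0.66 0.88]
21 0.936 [0.68 0.87]
22 0.956 [0.69 0.85]
23 0.976 [0.71 0.84]
24 0.996 [0.73 0.82]
```

Call:
drive_tool:
  moves:
    - {"delta_pos": [0, 0, 0.8], "turn": 0, "claw": 0}
    - {"delta_pos": [0, 0, 0.8], "turn": 0, "claw": 0}
    - {"delta_pos": [0, 0, 0], "turn": 0, "claw": 0}

```text
time_s: 9.4
tcp_pos: [0.4518, -0.1267, 0.104]
ee_rot: [[0.962, -0.275, 0.0], [-0.275, -0.962, -0.001], [0.0, 0.0, -1.0]]
wrist_force: [-2.0, 2.7, 4.3]
gripper_width: 0.215
gripper_force: 29.8
```

Contact with the ring at 4 N. I sweep gently, watching z and Fz.

Call:
drive_tool:
  moves:
    - {"delta_pos": [0.26, 1.07, 0], "turn": 0, "claw": 0}
    - {"delta_pos": [0.29, 1.06, 0], "turn": 0, "claw": 0}
    - {"delta_pos": [0.31, 1.06, 0], "turn": 0, "claw": 0}
    - {"delta_pos": [0, 0, 0], "turn": 0, "claw": 0}

```text
time_s: 9.9
tcp_pos: [0.4521, -0.1293, 0.1039]
ee_rot: [[0.961, -0.275, 0.001], [-0.275, -0.961, 0.001], [0.001, -0.001, -1.0]]
wrist_force: [-1.5, 5.8, 4.9]
gripper_width: 0.221
gripper_force: 30.0
```

Call:
drive_tool:
  moves:
    - {"delta_pos": [0.33, 1.05, 0], "turn": 0, "claw": 0}
    - {"delta_pos": [0.35, 1.04, 0], "turn": 0, "claw": 0}
    - {"delta_pos": [0, 0, 0], "turn": 0, "claw": 0}

```text
time_s: 10.28
tcp_pos: [0.4523, -0.1314, 0.1039]
ee_rot: [[0.961, -0.275, 0.002], [-0.275, -0.961, 0.001], [0.001, -0.001, -1.0]]
wrist_force: [-2.0, 6.2, 5.6]
gripper_width: 0.224
gripper_force: 30.1
```

Call:
drive_tool:
  moves:
    - {"delta_pos": [0.2, 1.04, 0], "turn": 0, "claw": 0}
    - {"delta_pos": [0.3, 1.03, 0], "turn": 0, "claw": 0}
    - {"delta_pos": [0, 0, 0], "turn": 0, "claw": 0}

```text
time_s: 10.65
tcp_pos: [0.4522, -0.1335, 0.1039]
ee_rot: [[0.961, -0.275, 0.002], [-0.275, -0.961, 0.001], [0.002, -0.002, -1.0]]
wrist_force: [-1.7, 5.7, 4.9]
gripper_width: 0.221
gripper_force: 30.1
```

Call:
drive_tool:
  moves:
    - {"delta_pos": [0.4, 1.02, 0], "turn": 0, "claw": 0}
    - {"delta_pos": [0.4, 1.01, 0], "turn": 0, "claw": 0}
    - {"delta_pos": [0, 0, 0], "turn": 0, "claw": 0}

```text
time_s: 11.02
tcp_pos: [0.4524, -0.1356, 0.1039]
ee_rot: [[0.961, -0.275, 0.002], [-0.275, -0.961, 0.001], [0.001, -0.002, -1.0]]
wrist_force: [-1.5, 6.9, 5.6]
gripper_width: 0.221
gripper_force: 30.2
```

Call:
drive_tool:
  moves:
    - {"delta_pos": [0.45, 1, 0], "turn": 0, "claw": 0}
    - {"delta_pos": [0.45, 1, 0], "turn": 0, "claw": 0}
    - {"delta_pos": [0, 0, 0], "turn": 0, "claw": 0}

```text
time_s: 11.4
tcp_pos: [0.4526, -0.1378, 0.1038]
ee_rot: [[0.961, -0.275, 0.002], [-0.275, -0.961, 0.001], [0.001, -0.002, -1.0]]
wrist_force: [-1.3, 7.5, 5.5]
gripper_width: 0.226
gripper_force: 30.2
```

Call:
drive_tool:
  moves:
    - {"delta_pos": [0.5, 1, 0], "turn": 0, "claw": 0}
    - {"delta_pos": [0.5, 1, 0], "turn": 0, "claw": 0}
    - {"delta_pos": [0, 0, 0], "turn": 0, "claw": 0}

```text
time_s: 11.78
tcp_pos: [0.4527, -0.1401, 0.1036]
ee_rot: [[0.961, -0.275, 0.001], [-0.275, -0.961, 0.001], [0.001, -0.001, -1.0]]
wrist_force: [-0.8, 5.5, 4.2]
gripper_width: 0.22
gripper_force: 30.1
```

Call:
drive_tool:
  moves:
    - {"delta_pos": [0.5, 1, 0], "turn": 0, "claw": 0}
    - {"delta_pos": [0, 0, 0], "turn": 0, "claw": 0}

```text
time_s: 12.02
tcp_pos: [0.4527, -0.1414, 0.1033]
ee_rot: [[0.961, -0.275, 0.0], [-0.275, -0.961, 0.001], [-0.0, -0.001, -1.0]]
wrist_force: [-1.1, 5.7, 2.3]
gripper_width: 0.22
gripper_force: 30.1
```

Call:
drive_tool:
  moves:
    - {"delta_pos": [0.55, 0.95, 0], "turn": 0, "claw": 0}
    - {"delta_pos": [0, 0, 0], "turn": 0, "claw": 0}

```text
time_s: 12.28
tcp_pos: [0.453, -0.1426, 0.1033]
ee_rot: [[0.961, -0.275, 0.0], [-0.275, -0.961, 0.001], [-0.0, -0.001, -1.0]]
wrist_force: [-1.3, 4.8, 1.9]
gripper_width: 0.22
gripper_force: 30.1
```

Z and Fz are both falling, so the tip is entering the hole. I lower a little to check.

Call:
drive_tool:
  moves:
    - {"delta_pos": [0.25, 0.5, 0.5], "turn": 0, "claw": 0}
    - {"delta_pos": [0, 0, 0.7], "turn": 0, "claw": 0}
    - {"delta_pos": [0, 0, 0], "turn": 0, "claw": 0}

```text
time_s: 12.65
tcp_pos: [0.4529, -0.1432, 0.1021]
ee_rot: [[0.961, -0.275, -0.0], [-0.275, -0.961, 0.0], [-0.0, -0.0, -1.0]]
wrist_force: [-0.9, 4.2, 1.8]
gripper_width: 0.223
gripper_force: 30.1
```

Call:
drive_tool:
  moves:
    - {"delta_pos": [0, 0, 1], "turn": 0, "claw": 0}
    - {"delta_pos": [0, 0, 1], "turn": 0, "claw": 0}
    - {"delta_pos": [0, 0, 0], "turn": 0, "claw": 0}

```text
time_s: 13.02
tcp_pos: [0.4528, -0.1432, 0.1]
ee_rot: [[0.961, -0.275, -0.0], [-0.275, -0.961, 0.0], [-0.001, -0.0, -1.0]]
wrist_force: [-0.9, 4.3, 2.3]
gripper_width: 0.217
gripper_force: 30.1
```

```bash
python3 arc.py .02 1|head -2
```

```text
ang 3.398222674153196 wheel 0.7982226741531959 r 0.05520613345521857 z 0.10002964950671005 [-0.9  4.3  2.3]
F radial -0.19194227783796897 F tang -4.35188460622435
```

Call:
drive_tool:
  moves:
    - {"delta_pos": [0, 0, 1], "turn": 0, "claw": 0}
    - {"delta_pos": [0, 0, 1], "turn": 0, "claw": 0}
    - {"delta_pos": [0, 0, 1], "turn": 0, "claw": 0}
    - {"delta_pos": [0, 0, 0], "turn": 0, "claw": 0}

```text
time_s: 13.52
tcp_pos: [0.4528, -0.1433, 0.0971]
ee_rot: [[0.961, -0.275, -0.001], [-0.275, -0.961, 0.0], [-0.001, -0.0, -1.0]]
wrist_force: [-1.5, 4.8, 0.6]
gripper_width: 0.221
gripper_force: 30.1
```

Call:
drive_tool:
  moves:
    - {"delta_pos": [0, 0, 1], "turn": 0, "claw": 0}
    - {"delta_pos": [0, 0, 1], "turn": 0, "claw": 0}
    - {"delta_pos": [0, 0, 1], "turn": 0, "claw": 0}
    - {"delta_pos": [0, 0, 0], "turn": 0, "claw": 0}

```text
time_s: 14.02
tcp_pos: [0.4527, -0.1433, 0.094]
ee_rot: [[0.961, -0.275, -0.001], [-0.275, -0.961, 0.0], [-0.001, 0.0, -1.0]]
wrist_force: [-1.4, 5.0, 1.4]
gripper_width: 0.221
gripper_force: 30.0
```

Still going in freely.

Call:
drive_tool:
  moves:
    - {"delta_pos": [0, 0, 1.5], "turn": 0, "claw": 0}
    - {"delta_pos": [0, 0, 1.5], "turn": 0, "claw": 0}
    - {"delta_pos": [0, 0, 1.5], "turn": 0, "claw": 0}
    - {"delta_pos": [0, 0, 1.5], "turn": 0, "claw": 0}
    - {"delta_pos": [0, 0, 0], "turn": 0, "claw": 0}

```text
time_s: 14.65
tcp_pos: [0.4526, -0.1433, 0.088]
ee_rot: [[0.961, -0.275, -0.001], [-0.275, -0.961, 0.0], [-0.001, 0.0, -1.0]]
wrist_force: [-1.5, 4.8, 1.6]
gripper_width: 0.22
gripper_force: 30.0
```

Call:
drive_tool:
  moves:
    - {"delta_pos": [0, 0, 1.5], "turn": 0, "claw": 0}
    - {"delta_pos": [0, 0, 1.5], "turn": 0, "claw": 0}
    - {"delta_pos": [0, 0, 1.5], "turn": 0, "claw": 0}
    - {"delta_pos": [0, 0, 1], "turn": 0, "claw": 0}
    - {"delta_pos": [0, 0, 0], "turn": 0, "claw": 0}

```text
time_s: 15.28
tcp_pos: [0.4526, -0.1434, 0.0825]
ee_rot: [[0.961, -0.275, -0.001], [-0.275, -0.961, 0.0], [-0.001, 0.0, -1.0]]
wrist_force: [-1.6, 5.5, 1.7]
gripper_width: 0.22
gripper_force: 30.0
```

Call:
drive_tool:
  moves:
    - {"delta_pos": [0, 0, 1], "turn": 0, "claw": 0}
    - {"delta_pos": [0, 0, 1], "turn": 0, "claw": 0}
    - {"delta_pos": [0, 0, 1], "turn": 0, "claw": 0}
    - {"delta_pos": [0, 0, 0.7], "turn": 0, "claw": 0}
    - {"delta_pos": [0, 0, 0], "turn": 0, "claw": 0}

```text
time_s: 15.9
tcp_pos: [0.4526, -0.1434, 0.0789]
ee_rot: [[0.961, -0.275, -0.001], [-0.275, -0.961, 0.0], [-0.001, 0.0, -1.0]]
wrist_force: [-1.3, 4.5, 1.4]
gripper_width: 0.223
gripper_force: 30.0
```

Call:
drive_tool:
  moves:
    - {"delta_pos": [0, 0, 0.5], "turn": 0, "claw": 0}
    - {"delta_pos": [0, 0, 0.5], "turn": 0, "claw": 0}
    - {"delta_pos": [0, 0, 0], "turn": 0, "claw": 0}

```text
time_s: 16.27
tcp_pos: [0.4526, -0.1435, 0.0782]
ee_rot: [[0.961, -0.275, -0.001], [-0.275, -0.961, -0.0], [-0.001, 0.001, -1.0]]
wrist_force: [-1.9, 5.2, 4.5]
gripper_width: 0.22
gripper_force: 30.0
```

The head is on the wheel. I ease the wheel back so the ring takes the load.

Call:
drive_tool:
  moves:
    - {"delta_pos": [-0.25, -0.5, 0], "turn": 0, "claw": 0}
    - {"delta_pos": [-0.25, -0.5, 0], "turn": 0, "claw": 0}
    - {"delta_pos": [-0.1, -0.2, 0.2], "turn": 0, "claw": 0}
    - {"delta_pos": [0, 0, 0], "turn": 0, "claw": 0}

```text
time_s: 16.77
tcp_pos: [0.4524, -0.1424, 0.0782]
ee_rot: [[0.961, -0.275, -0.001], [-0.275, -0.961, -0.001], [-0.001, 0.001, -1.0]]
wrist_force: [-3.9, 1.4, 5.7]
gripper_width: 0.216
gripper_force: 30.0
```

Call:
drive_tool:
  moves:
    - {"delta_pos": [0, 0, 0], "turn": 0, "claw": 0.3}
    - {"delta_pos": [0, 0, 0], "turn": 0, "claw": 0.4}
    - {"delta_pos": [0, 0, 0], "turn": 0, "claw": 0.5}
    - {"delta_pos": [0, 0, 0], "turn": 0, "claw": 0.5}

```text
time_s: 17.27
tcp_pos: [0.453, -0.1422, 0.0778]
ee_rot: [[0.961, -0.275, 0.0], [-0.275, -0.961, -0.0], [0.0, 0.0, -1.0]]
wrist_force: [-0.2, -0.2, -0.1]
gripper_width: 0.476
gripper_force: 0.0
```

Call:
drive_tool:
  moves:
    - {"delta_pos": [0, 0, -5], "turn": 0, "claw": 0.5}
    - {"delta_pos": [0, 0, -15], "turn": 0, "claw": 0.5}
    - {"delta_pos": [0, 0, -20], "turn": 0, "claw": 0.5}
    - {"delta_pos": [0, 0, -25], "turn": 0, "claw": 0.5}
    - {"delta_pos": [0, 0, -30], "turn": 0, "claw": 0.5}
    - {"delta_pos": [0, 0, -30], "turn": 0, "claw": 0.5}
    - {"delta_pos": [0, 0, 0], "turn": 0, "claw": 0.5}

```text
time_s: 18.15
tcp_pos: [0.4544, -0.1422, 0.2056]
ee_rot: [[0.961, -0.275, 0.006], [-0.275, -0.961, -0.0], [0.006, -0.001, -1.0]]
wrist_force: [-0.3, 0.8, 0.3]
gripper_width: 0.501
gripper_force: 0.0
```

```bash
python3 - <<'E'
from h import *
d=cap('scene'); P=pts(d); hsv=cv2.cvtColor(d['color'],cv2.COLOR_RGB2HSV)
m=np.zeros((480,640),bool); m[170:240,280:380]=(cv2.inRange(hsv,(0,200,60),(6,255,255))>0)[170:240,280:380]
Q=P[m]; print(m.sum(),np.median(Q,0),Q[:,2].min(),Q[:,2].max(),np.percentile(Q[:,2],95))
cv2.imwrite('pics/f.png',cv2.resize(d['color'][160:250,270:390],None,fx=6,fy=6,interpolation=cv2.INTER_CUBIC)[:,:,::-1])
E
```

```text
36 [ 0.45763091 -0.13482995  0.0979224 ] 0.0728129018940703 0.8910675880547447 0.10498856367482037
```

View pics/f.png

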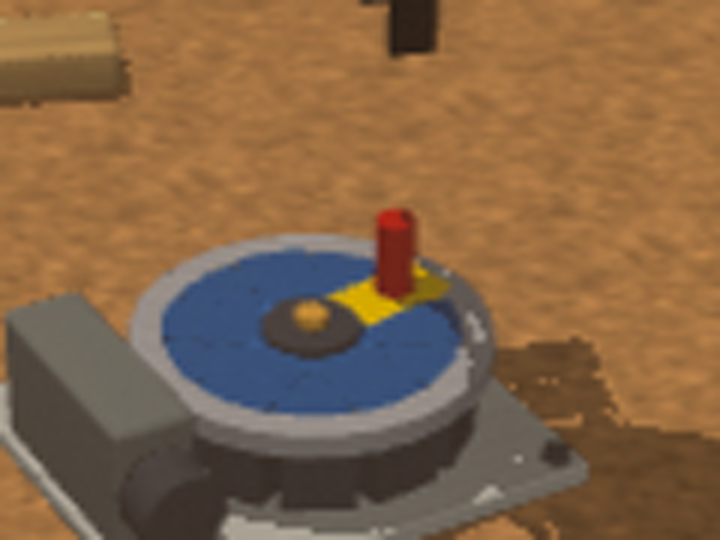

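The picture shows the pin upright with its head (crop 395,255) seated on the yellow patch. The wheel is held wound and the gripper is clear.

```bash
python3 -c "
from station import ticket
print(ticket.finish_job())"
```

```text
the job is handed in; nothing more can be done
None
```

The pin is fully home with its red head on the wheel, which it holds wound at about 0.8 rad. The highest wrist force I read was about 9 N, and I handed the job in at about 18 s of the 61 s, with no verdict returned.

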